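# Set the strap-length stop with a sprung pull-out gauge

### The job

Put the sprung pull-out gauge into the cradle of the strap-length jig with its wooden pull plate towards the stop block, and let go of it. Then take it by the pull plate and draw the slide out so that it pushes the stop block along until the block's fin is level with the pointer on the side of the jig. Ease the slide back fully home without letting it snap, let go leaving the gauge in the cradle and the stop at the pointer, and do not disturb the other things on the bench.

Things in the scene. Friction and masses are not known exactly. Their poses are not given: they have to be found in the camera images.
- gauge: Loose pull-out gauge, 0.55 to 0.8 kg: aluminium box 120 long (x) x 50 wide (y) x 52 mm high, black inlays, standing on the bench at the robot's right; origin at the centre of its underside. A 20 mm wide ruled steel blade comes out of its +x end, 26 mm up, carrying the wooden pull plate.
- gauge_slide (a joint): How far the blade and pull plate are drawn out of the gauge, m: 0 fully home, 0.11 at its end. A spring always pulls it home, with 1 N at home and 10 N at 0.10 m, with a damping drag of 7 N per m/s besides. Let go far out it snaps back; let go within about 10 mm of home it closes gently.
- gauge_pull (a point): Grip point of the upright wooden pull plate (14 mm thick in x, 56 wide in y, from 6 to 80 mm above the gauge's underside): mid thickness, mid width, 62 mm above the underside. Slide home: 112 mm from the gauge's origin, 45 mm clear between box and plate. Moves with the slide; axes as the gauge's.
- pull_face (a point): Middle of the pull plate's far face, low down, 12 mm above the gauge's underside: the spot that meets the stop block. Moves with the slide; axes as the gauge's.
- cradle: Strap-length jig fixed to the bench: plywood base 12 mm thick, x -80 to 315, y -65 to 65 mm. Origin at bench height under the middle of the cradle pocket; +x is the pull direction, roughly to the robot's left. Two low aluminium rails (|y| 28 to 35 mm, tops 21 mm above the bench) guide the stop block beyond the pocket.
- cradle_in (a point): Middle of the cradle pocket's floor, 12 mm above the bench; a seated gauge's origin lies here, axes as the jig's. Pocket 126 (x) x 58 mm (y) inside; wooden walls 10 mm thick, 14 mm above the floor, at back and sides; at the front two steel posts (x 63 to 73, |y| 16 to 39 mm, 30 mm above the floor) hold the box; blade passes between them, plate stands beyond.
- strap_stop (a joint): Travel of the stop block along the jig's +x, m: 0 to 0.13; at 0 its near face stands at x 130 mm of the jig. It slides stiffly (2 N) and stays where it is left. Starts between 0 and 0.025.
- stop_face (a point): Middle of the near face of the steel stop block, 12 mm above the bed. The block is 30 mm long (x), 50 mm wide (y), its top 34 mm above the bench. Axes as the jig's.
- stop_fin (a point): Outer tip of the thin dark fin, 4 mm thick along x, that lies on the middle of the stop block and sticks out on the jig's -y side (tip at y -46 mm, top 38 mm above the bench); 15 mm further along x than the near face. Axes as the jig's.
- index_tip (a point): Inner tip of the pointer: dark steel block 16 x 14 mm fixed on the jig's -y edge, with a 4 mm thick fin pointing inwards (tip at y -49 mm, top 38 mm above the bench). The stop is set when its fin and this one are in line, at the same jig x. Its place varies, 200 to 238 mm from the jig's origin. Axes as the jig's.
- spool: Bystander: thread spool standing, 60 mm diameter, 70 mm high; origin at centre of underside.
- wax: Bystander: block of wax, 70 x 45 x 30 mm; origin at centre of underside.
- glue_jar: Bystander: white jar with lid, 72 mm diameter, 100 mm high; origin at centre of underside.
- dye: Bystander: amber bottle, 52 mm diameter, 120 mm high; origin at centre of underside.
- awl: Bystander: awl with wooden handle lying on the bench, 160 mm long (its x).
- mallet: Bystander: wooden mallet lying on the bench, head 60 x 110 x 60 mm, handle 200 mm along its -x; origin under the head.
- straightedge: Bystander: steel straightedge, 30 x 300 x 5 mm, lying flat; origin at centre of underside.
Not all that is in view belongs to the job. What is shaped like the gauge but green or purple is not meant.

How it is judged (in metres and radians):
On the way, in this order (a step that is already met when the one before it is completed fails the run):
1. the gauge sits in the cradle, pull plate towards the stop, slide home, let go (x of gauge in the frame of cradle between -0.009 and 0.009 m and y of gauge in the frame of cradle between -0.009 and 0.009 m and z of gauge in the frame of cradle below 0.017 m and x of gauge_pull in the frame of cradle above 0.09 m and angle between gauge's own z axis and vertical below 0.08 rad and contact force between the fingers and gauge below 0.2 N and value of joint gauge_slide below 0.005 m), for 0.2 s.
2. with the gauge in the cradle its pull plate, drawn out, stands against the stop block (within 15 mm), and the stop's fin is level with the pointer within 3.5 mm (x of gauge in the frame of cradle between -0.009 and 0.009 m and y of gauge in the frame of cradle between -0.009 and 0.009 m and z of gauge in the frame of cradle below 0.017 m and x of gauge_pull in the frame of cradle above 0.09 m and angle between gauge's own z axis and vertical below 0.08 rad and x of stop_fin in the frame of index_tip between -0.0035 and 0.0035 m and value of joint gauge_slide above 0.03 m and horizontal distance between pull_face and stop_face below 0.015 m), for 0.2 s.
At the end, for the whole second after the job is handed in: The stop's fin is level with the pointer within 3.5 mm along the jig; the gauge sits flat in the cradle (within 9 mm of its middle along and across, pull plate towards the stop, tilt under 0.08 rad), its slide home within 5 mm, at rest and let go (x of gauge in the frame of cradle between -0.009 and 0.009 m and y of gauge in the frame of cradle between -0.009 and 0.009 m and z of gauge in the frame of cradle below 0.017 m and x of gauge_pull in the frame of cradle above 0.09 m and angle between gauge's own z axis and vertical below 0.08 rad and x of stop_fin in the frame of index_tip between -0.0035 and 0.0035 m and value of joint gauge_slide below 0.005 m and linear speed of gauge below 0.02 m/s); the robot touches nothing.
It fails at once if the slide snaps back (returns faster than 0.33 m/s) (velocity of joint gauge_slide below -0.33 m/s).
It fails at once if another thing on the bench is moved by more than 30 mm (distance of any of spool, wax, glue_jar, dye, awl, mallet, straightedge from where it was at the start of the episode above 0.03 m).
It also fails if it takes over 54 s, if anything falls off the work surface, if the arm or the gripper's body presses on something with over 40 N, if the wrist force passes 120 N, or if a joint passes its speed limit or range.

### The arm

A 6-joint arm with a two-finger parallel gripper is mounted at the origin on the work surface. World frame = base frame: x ahead of the robot, y to its left, z up, the work surface at z = 0. Lengths are in m, angles in degrees, forces in N, time in s.
With the tool pointing down it reaches from about 0.375 to 0.9 m from the base axis. Payload 3.1 kg.
Tool frame: the origin (TCP) lies between the finger pads; the fingertips stand 11 mm ahead of it and the grasp point (between the pads) lies 8 mm behind it; z points along the fingers, y is the direction in which the jaws open and shut (so a half turn about z gives the same grasp; the last joint's range is limited). The gripper opens to 87 mm and grips with 3 to 60 N. Pads are 19 mm wide; open, the fingers measure 117 mm over their backs; the gripper's body (75 mm by 190 mm) begins 51 mm behind the grasp point.
Start: joints at [64.658, 30.224, 82.088, -0, 67.689, -10.227], TCP at [0.163, 0.603, 0.234] pointing down, gripper open.
Joint ranges: [-176.69, 176.69], [-43.24, 126.21], [12.49, 139.97], [-82, 262], [0, 151.66], [-163.58, 163.58]. Speed limits (degrees/s): [159.86, 159.86, 180, 180, 180, 180].

### API

Orientations are given as a 3x3 rotation matrix whose columns are the frame's x, y, z axes.
In Python, from rig import bot, vision gives the robot as it stands. The module is installed in compiled form; this text tells all that it offers.
- The arm moves only by the tool jog_arm, never from a script. Its argument "rows" is a list of rows, each an object with "dp": the shift along the tool's x, y, z in mm, a list of three; "turn": the turn, a rotation vector about the tool's x, y, z in degrees, a list of three; "grip": the opening, from 0 (shut) to 1 (fully open). A call has 1 to 10 rows; each row is the pose to reach, as a shift and turn from the pose commanded when the call began, along the tool's axes at that moment; what a row does not reach only later rows make up. A row lasts 1/10 s, in which the tool goes at most 50 mm and 8.59 degrees, less where a joint would pass 70% of its speed; a pose out of reach is approached as far as the arm can. A call with a gripper value outside its range is refused whole. The fingers move at their own pace and stop on an object; the grip force is fixed at half the most. Time passes only in rows, so rows that repeat a pose let the fingers close. It gives the time, the measured TCP pose, the force and the opening at its end, in the units of the state.
- bot.read_state(): the state, without advancing time (a new reading comes with each control period).
- vision.capture(name): name is "scene" or "top" or "wrist"; returns (picture, depth): 400x640x3 uint8, red, green, blue; 400x640 float32, m along the optical axis (not along the pixel's ray), 0 where there is no reading.
- vision.camera_info(name): a dict with "vertical_fov" (degrees; the focal length in pixels is half the picture's height over the tangent of half this angle, whatever the lens; pixels are square), "cx", "cy" (the principal point, pixels), "k1" (the pictures are not rectified: a ray, as slopes to the right and down, at radius r is drawn at 1 + k1 r^2 times it, then the intrinsics apply), "position" and "rotation" of the camera in the world. Camera axes: x right, y down, z forward; pixel columns grow to the right and rows downward; lengths in m; the calibration is good to about 2 mm. A picture is of the moment at which its call begins: read the wrist's pose just before it. camera_info takes no time and is no camera call; for the wrist camera it gives the pose at the moment of the call.
- bot.hand_in(): hands the job in, once; it reports no verdict.
The state is a dict: "time_s": time; "joint_positions": joint angles; "qvel": joint speeds; "tau": joint torques, N m; "position": TCP position; "tcp_rot": TCP orientation; "force": force on the tool from outside, world axes, zero at the start; "moment": the same for the moment, N m; "opening": opening from 0.0 (shut) to 1.0 (fully open).
Only numpy, scipy, OpenCV 4.12 (cv2) and the standard library are available. Lean on these libraries where they do the work, as an engineer would, in place of code of your own. Each camera call takes 0.05 s, during which the arm holds its last target.

## Working session

There is one attempt and no reset: what is moved stays moved. The work goes in short steps, Python scripts to look and compute and a tool call to move; the robot and the scene stay as the last step left them, time stands still between calls to the robot, and variables do not carry over. Pictures are saved under pics/ and viewed, and the job is handed in when it is done.

Besides the shell and the picture viewer there is one more tool, called as name(argument=value, ...) on one line, values as JSON. jog_arm: Moves the arm, as the interface text tells. Its arguments: {"type":"object","properties":{"rows":{"type":"array"}},"required":["rows"]}

```bash
mkdir -p pics; cat > h.py <<'E'
from rig import bot, vision
import numpy as np, cv2
def cap(n,fn):
    info=vision.camera_info(n); p,d=vision.capture(n)
    cv2.imwrite('pics/%s.png'%fn,p[:,:,::-1]); np.savez('pics/%s.npz'%fn,p=p,d=d,pos=info['position'],R=info['rotation'],f=200/np.tan(np.radians(info['vertical_fov'])/2),c=[info['cx'],info['cy']],k=info['k1'])
    return p,d
class V:
    def __init__(s,fn):
        z=np.load('pics/%s.npz'%fn); s.p=z['p'];s.d=z['d'];s.pos=z['pos'];s.R=np.array(z['R']).reshape(3,3);s.f=float(z['f']);s.c=z['c'];s.k=float(z['k'])
    def rays(s,uv):
        uv=np.atleast_2d(np.array(uv,float)); 
        K=np.array([[s.f,0,s.c[0]],[0,s.f,s.c[1]],[0,0,1]])
        n=cv2.undistortPoints(uv.reshape(-1,1,2),K,np.array([s.k,0,0,0,0.])).reshape(-1,2)
        return np.c_[n,np.ones(len(n))]@s.R.T
    def plane(s,uv,z):
        r=s.rays(uv); return s.pos+r*((z-s.pos[2])/r[:,2])[:,None]
    def depth(s,uv):
        uv=np.atleast_2d(uv); r=s.rays(uv); d=np.array([s.d[int(round(v)),int(round(u))] for u,v in uv]); return s.pos+r*d[:,None]
    def cloud(s):
        vv,uu=np.mgrid[0:400,0:640]; r=s.rays(np.c_[uu.ravel(),vv.ravel()]); return (s.pos+r*s.d.reshape(-1,1)).reshape(400,640,3)
E
python3 - <<'E'
from h import *
for n in ['scene','top','wrist']:
    cap(n,n+'0'); v=V(n+'0'); print(n,v.pos.round(3),v.R.round(3).tolist(),v.f,v.c,v.k)
print(bot.read_state())
E
```

```text
scene [ 1.413 -0.002  0.648] [[-0.018, 0.543, -0.84], [1.0, 0.02, -0.009], [0.012, -0.84, -0.543]] 375.8170731194762 [317.91532349 202.14925983] 0.005258959856213942
top [ 0.368 -0.013  1.068] [[0.018, -0.988, 0.151], [-1.0, -0.018, 0.002], [0.001, -0.151, -0.988]] 390.4496958797026 [325.91391396 195.27611251] -0.052175115736427614
wrist [0.094 0.621 0.385] [[0.261, 0.932, 0.251], [0.965, -0.252, -0.07], [-0.002, 0.26, -0.965]] 346.3472614387495 [319.76664436 201.23897862] 0.0006592451827767657
{'time_s': 0.15, 'joint_positions': array([ 6.46601387e+01,  3.02666047e+01,  8.21401492e+01,  1.94118971e-04,
        6.76889633e+01, -1.02253390e+01]), 'qvel': array([-0.00924673, -0.11974343, -0.29097947, -0.09216865, -0.01652842,
       -0.05215029]), 'tau': array([ 3.72444192e-04, -4.40432560e+01, -1.76841491e+01,  6.33525895e-02,
        5.52113866e-02, -9.13151052e-05]), 'position': array([0.16268068, 0.60289084, 0.23279429]), 'tcp_rot': array([[-9.65406128e-01,  2.60749866e-01, -7.17818485e-04],
       [ 2.60750682e-01,  9.65404996e-01, -1.50850284e-03],
       [ 2.99643639e-04, -1.64348954e-03, -9.99998605e-01]]), 'force': array([-0.30116608, -0.07487842, -0.85192289]), 'moment': array([-0.04357059, -0.03506646,  0.01005191]), 'opening': 0.9997159657886573}
```

View pics/top0.png

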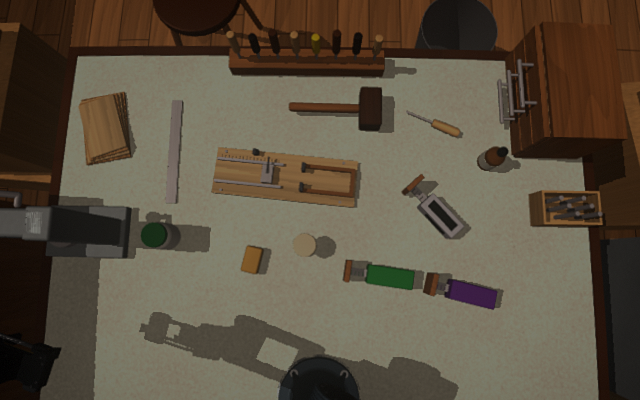

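View pics/scene0.png

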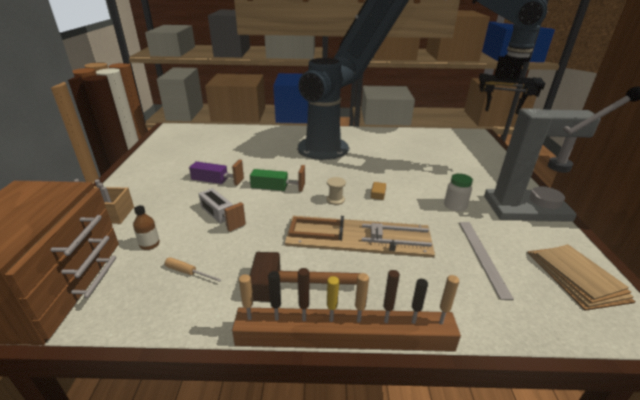

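```bash
python3 - <<'E'
from h import *
v=V('top0'); p=v.p[:,:,::-1]
a=cv2.resize(p[135:215,200:370],None,fx=4.6,fy=4.6,interpolation=cv2.INTER_CUBIC)
cv2.imwrite('pics/jig.png',a)
a=cv2.resize(p[165:245,390:480],None,fx=6,fy=6,interpolation=cv2.INTER_CUBIC)
cv2.imwrite('pics/g.png',a)
C=v.cloud(); print(v.d[150:160,100],C[100,250],C[215,440],C[240,500])
z=C[...,2]; c=(np.clip(z,0,0.12)/0.12*255).astype(np.uint8); cv2.imwrite('pics/z.png',cv2.resize(cv2.applyColorMap(c,2)[130:260,200:500],None,fx=2.6,fy=2.6,interpolation=0))
E
```

```text
[1.0771444 1.0753781 1.0761399 1.0790054 1.0757898 1.0756996 1.0838144
 1.0781802 1.0850554 1.0879785] [ 0.80696554  0.21427701 -0.0026136 ] [ 0.47609127 -0.31103466  0.05247775] [ 0.41525846 -0.49265709 -0.0018202 ]
```

View pics/jig.png

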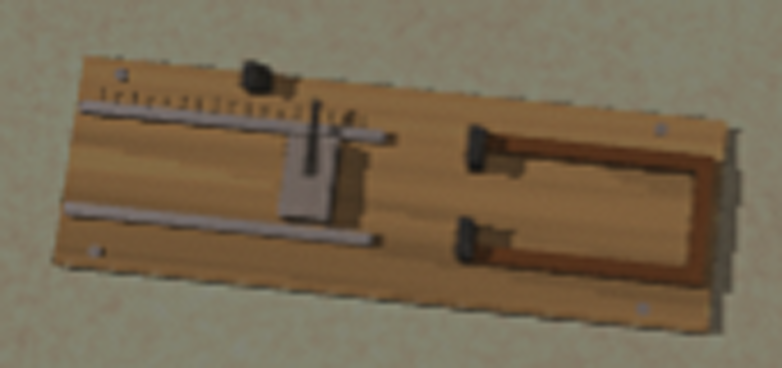

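View pics/g.png

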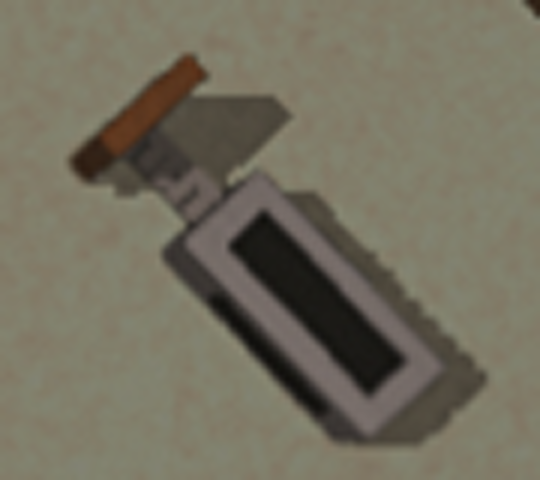

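View pics/z.png

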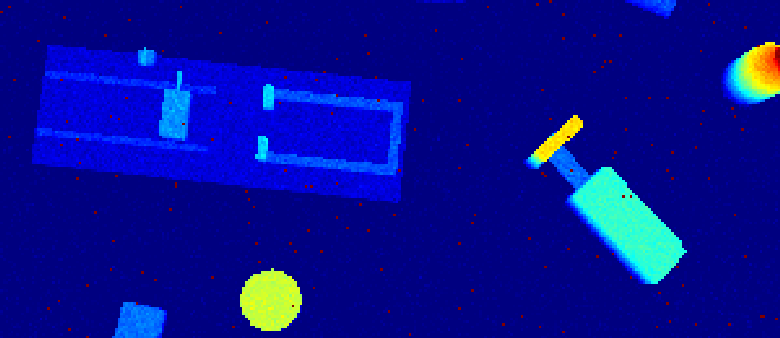

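```bash
python3 - <<'E'
from h import *
v=V('top0')
def quad(u,z,name):
    P=v.plane(u,z); print(name,P[:,:2].round(4).tolist(),[round(float(np.linalg.norm(P[i]-P[i-1])),4) for i in range(4)]); return P
g=np.array([[185,238],[262,172],[441,370],[371,437]])/6+[390,165]-.4
G=quad(g,.052,'gauge'); c=G.mean(0); ax=(G[0]+G[1]-G[2]-G[3]); print(c,np.degrees(np.arctan2(ax[1],ax[0])))
b=np.array([[86,56],[728,120],[708,333],[53,264]])/4.6+[200,135]-.4
B=quad(b,.012,'base'); ax=B[0]+B[3]-B[1]-B[2]; ax/=np.linalg.norm(ax); cen=B.mean(0); print(cen,np.degrees(np.arctan2(ax[1],ax[0])), 'origin',cen-ax*.1175)
# cloud
C=v.cloud();X=C.reshape(-1,3)
def rect(lo,hi,box):
    m=(C[...,2]>lo)&(C[...,2]<hi)&(C[...,0]>box[0])&(C[...,0]<box[1])&(C[...,1]>box[2])&(C[...,1]<box[3]); m=cv2.morphologyEx(m.astype(np.uint8),cv2.MORPH_OPEN,np.ones((2,2)))>0
    q=C[m][:,:2].astype(np.float32); r=cv2.minAreaRect(q*1000); print(r,m.sum(),np.median(C[m][:,2]))
rect(.044,.06,[.38,.6,-.42,-.22]); rect(.07,.095,[.4,.62,-.35,-.15]);rect(.006,.03,[.45,.75,-.12,.33])
o=cen-ax*.1175; a=ax[:2]; n=np.array([-a[1],a[0]])
for nm,px,z in [('fin tip',(316,103),.038),('fin base',(310,172),.038),('ptr blk',(257,75),.038),('ptr tip',(270,88),.038),('post1',(480,147),.042),('post2',(467,241),.042),('blk c',(308,178),.034),('wall back',(704,220),.026)]:
    w=v.plane(np.array(px)/4.6+[200,135]-.4,z)[0]; print(nm,w.round(4),(w[:2]-o[:2])@a,(w[:2]-o[:2])@n)
E
```

```text
gauge [[0.5037, -0.26], [0.5336, -0.2947], [0.4475, -0.3716], [0.4179, -0.3398]] [0.1173, 0.0459, 0.1155, 0.0434]
[ 0.4756597  -0.31652059  0.052     ] 42.34241930470424
base [[0.6615, 0.2935], [0.6281, -0.0976], [0.4984, -0.0864], [0.5329, 0.3055]] [0.1292, 0.3925, 0.1302, 0.3934]
[0.58022894 0.10372656 0.012     ] 85.03932436030247 origin [ 0.57006849 -0.01333332  0.012     ]
((454.38104248046875, -195.38565063476562), (121.42291259765625, 386.1092529296875), 7.961110591888428) 867 0.0507586537016218
((475.77264404296875, -151.3782501220703), (16.405227661132812, 351.63311767578125), 40.627803802490234) 115 0.07733886983358595
((570.2877197265625, 102.50186157226562), (399.68109130859375, 364.4501953125), 80.9826889038086) 6248 0.011014527229108673
fin tip [0.6277 0.1476 0.038 ] 0.16529564297976704 -0.043528793102906034
fin base [0.5861 0.1494 0.038 ] 0.1635024146646132 -0.0018941569869938921
ptr blk [0.6442 0.1833 0.038 ] 0.20230723787901247 -0.05685076988456698
ptr tip [0.6364 0.1752 0.038 ] 0.19358017107888403 -0.049780559272884495
post1 [0.6019 0.0498 0.042 ] 0.06564641317825465 -0.026233320857517756
post2 [0.5459 0.0559 0.042 ] 0.06685671945247099 0.03001534773529929
blk c [0.5833 0.1511 0.034 ] 0.1649152753243606 0.001014535812734453
wall back [ 0.5638 -0.0826  0.026 ] -0.069553684558314 0.00026331113379267704
```

```bash
python3 - <<'E'
from h import *
for n in ['top0','scene0']:
    v=V(n);C=v.cloud();z=C[...,2]
    for (a,b) in [(.1,.2),(.2,.4),(.4,.8)]:
        m=(v.d>0)&(z>a)&(z<b)&(C[...,0]>-.2)&(C[...,0]<1)&(abs(C[...,1])<.95)
        m=cv2.morphologyEx(m.astype(np.uint8),cv2.MORPH_OPEN,np.ones((3,3)))
        k,l,s,c=cv2.connectedComponentsWithStats(m)
        for i in range(1,k):
            q=C[l==i]; 
            if len(q)>30: print(n,a,b,s[i],q.min(0).round(2),q.max(0).round(2))
E
```

```text
top0 0.1 0.2 [ 506   23  120  127 5395] [ 0.65 -0.73  0.1 ] [ 0.95 -0.49  0.2 ]
top0 0.1 0.2 [549  23  13  11 102] [ 0.92 -0.59  0.2 ] [ 0.95 -0.56  0.2 ]
top0 0.1 0.2 [567  23  14  13  97] [ 0.91 -0.64  0.19] [ 0.95 -0.6   0.2 ]
top0 0.1 0.2 [581  23  17   9  94] [ 0.93 -0.69  0.19] [ 0.95 -0.64  0.2 ]
top0 0.1 0.2 [599  25  12   7  47] [ 0.93 -0.72  0.19] [ 0.95 -0.69  0.2 ]
top0 0.1 0.2 [268  29  12  23 180] [0.9  0.12 0.1 ] [0.92 0.14 0.18]
top0 0.1 0.2 [332  29   9  24 191] [ 0.9  -0.04  0.1 ] [ 0.92 -0.02  0.18]
top0 0.1 0.2 [227  31  12  20 154] [0.9  0.23 0.1 ] [0.92 0.25 0.17]
top0 0.1 0.2 [290  31  10  21 163] [0.9  0.07 0.1 ] [0.92 0.09 0.17]
top0 0.1 0.2 [ 553   30   68   81 1986] [ 0.72 -0.73  0.19] [ 0.93 -0.56  0.2 ]
top0 0.1 0.2 [352  32  10  21 165] [ 0.9  -0.09  0.1 ] [ 0.92 -0.07  0.17]
top0 0.1 0.2 [248  34  12  17 135] [0.9  0.17 0.1 ] [0.92 0.19 0.16]
top0 0.1 0.2 [312  34   8  18 131] [0.9  0.01 0.1 ] [0.92 0.03 0.16]
top0 0.1 0.2 [373  35  10  18 139] [ 0.9  -0.15  0.1 ] [ 0.92 -0.13  0.16]
top0 0.1 0.2 [567  83   7  12  46] [ 0.76 -0.61  0.19] [ 0.79 -0.59  0
[... 1535 characters left out ...]
 0.1 ] [ 0.93 -0.08  0.17]
scene0 0.1 0.2 [355 273  14  34 375] [0.9  0.06 0.1 ] [0.93 0.09 0.17]
scene0 0.1 0.2 [239 275  14  30 332] [ 0.91 -0.15  0.1 ] [ 0.93 -0.13  0.16]
scene0 0.1 0.2 [441 275  19  34 410] [0.91 0.23 0.1 ] [0.93 0.25 0.17]
scene0 0.1 0.2 [326 277  13  29 320] [0.91 0.01 0.1 ] [0.93 0.03 0.16]
scene0 0.1 0.2 [412 279  16  29 340] [0.91 0.17 0.1 ] [0.93 0.19 0.16]
scene0 0.2 0.4 [ 298   36   85   69 3106] [-0.2  -0.09  0.2 ] [0.13 0.22 0.4 ]
scene0 0.2 0.4 [ 479   56  161   99 4816] [0.11 0.5  0.2 ] [0.5  0.77 0.4 ]
scene0 0.4 0.8 [ 346    0   61   39 1627] [-0.2   0.08  0.4 ] [-0.06  0.29  0.53]
scene0 0.4 0.8 [ 473    0   74   58 2051] [0.08 0.44 0.4 ] [0.23 0.65 0.56]
```

View pics/wrist0.png

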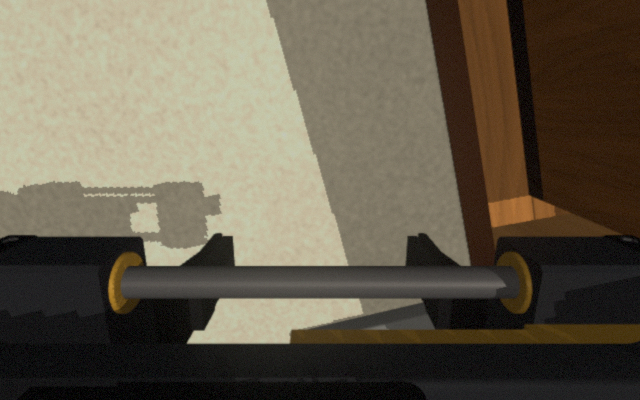

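jog_arm(rows=[{"dp":[-325,-371,0],"turn":[0,0,85],"grip":1},{"dp":[-325,-371,0],"turn":[0,0,85],"grip":1},{"dp":[-325,-371,0],"turn":[0,0,85],"grip":1},{"dp":[-325,-371,0],"turn":[0,0,85],"grip":1},{"dp":[-325,-371,0],"turn":[0,0,85],"grip":1},{"dp":[-325,-371,0],"turn":[0,0,85],"grip":1},{"dp":[-325,-371,0],"turn":[0,0,85],"grip":1},{"dp":[-325,-371,0],"turn":[0,0,85],"grip":1},{"dp":[-325,-371,0],"turn":[0,0,85],"grip":1},{"dp":[-325,-371,0],"turn":[0,0,85],"grip":1}])

```text
time_s: 1.15
position: [0.3807, 0.1583, 0.2337]
tcp_rot: [[0.182, 0.983, 0.001], [0.983, -0.182, -0.0], [-0.0, 0.001, -1.0]]
force: [1.2, 0.2, 0.2]
opening: 0.998
```

jog_arm(rows=[{"dp":[-450,180,0],"turn":[0,0,36],"grip":1},{"dp":[-450,180,0],"turn":[0,0,36],"grip":1},{"dp":[-450,180,0],"turn":[0,0,36],"grip":1},{"dp":[-450,180,0],"turn":[0,0,36],"grip":1},{"dp":[-450,180,0],"turn":[0,0,36],"grip":1},{"dp":[-450,180,0],"turn":[0,0,36],"grip":1},{"dp":[-450,180,0],"turn":[0,0,36],"grip":1},{"dp":[-450,180,0],"turn":[0,0,36],"grip":1},{"dp":[-450,180,0],"turn":[0,0,36],"grip":1},{"dp":[-450,180,0],"turn":[0,0,36],"grip":1}])

```text
time_s: 2.15
position: [0.4785, -0.3179, 0.2334]
tcp_rot: [[0.722, 0.692, 0.001], [0.692, -0.722, -0.001], [-0.0, 0.002, -1.0]]
force: [0.3, -0.1, 0.9]
opening: 0.999
```

```bash
python3 - <<'E'
from h import *
cap('wrist','w1'); s=bot.read_state(); print(s['position'],s['tcp_rot'].round(4).tolist(),s['force'])
E
```

```text
[ 0.48015763 -0.32348325  0.23359853] [[0.7236, 0.6902, 0.004], [0.6903, -0.7235, -0.0077], [-0.0024, 0.0083, -1.0]] [ 2.45997752 -3.9558798   0.88213302]
```

View pics/w1.png

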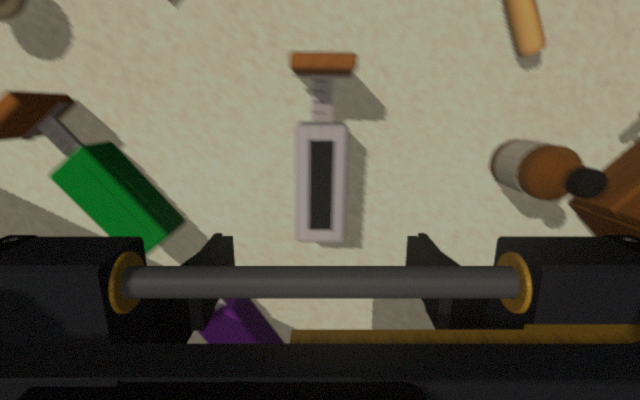

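```bash
python3 - <<'E'
from h import *
v=V('w1'); print(v.pos,v.R.round(3).tolist())
G=v.plane([[298,123],[347,123],[344,241],[298,241]],.052); print(G.round(4),[np.linalg.norm(G[i]-G[i-1]).round(4) for i in range(4)])
ax=G[0]+G[1]-G[2]-G[3]; print(G.mean(0),np.degrees(np.arctan2(ax[1],ax[0])))
print(v.depth([[320,190],[325,56]]), v.plane([[292,52],[354,54]],.08))
s=bot.read_state(); print(s['position'],s['tcp_rot'].round(4).tolist(),s['force'])
E
```

```text
[ 0.52942087 -0.26918813  0.38568953] [[0.691, -0.698, -0.186], [-0.723, -0.667, -0.181], [0.002, 0.26, -0.966]]
[[ 0.506  -0.2643  0.052 ]
 [ 0.5378 -0.2976  0.052 ]
 [ 0.4517 -0.3791  0.052 ]
 [ 0.419  -0.3448  0.052 ]] [np.float64(0.1186), np.float64(0.0461), np.float64(0.1186), np.float64(0.0474)]
[ 0.4786041  -0.32144285  0.052     ] 43.0959175421302
[[ 0.47381396 -0.32367516  0.05366393]
 [ 0.56239789 -0.2444412   0.0827033 ]] [[ 0.54620244 -0.22258289  0.08      ]
 [ 0.58023784 -0.2603481   0.08      ]]
[ 0.48015763 -0.32348325  0.23359853] [[0.7236, 0.6902, 0.004], [0.6903, -0.7235, -0.0077], [-0.0024, 0.0083, -1.0]] [ 2.45997752 -3.9558798   0.88213302]
```

```bash
python3 - <<'E'
from h import *
cap('wrist','w2'); v=V('w2'); s=bot.read_state(); print(v.pos,s['position'],s['tcp_rot'].round(4).tolist(),s['force'])
g=v.p.astype(int); a=v.p[40:260,270:380,::-1]; cv2.imwrite('pics/w2c.png',cv2.resize(a,None,fx=2.7,fy=2.7,interpolation=cv2.INTER_CUBIC))
E
```

```text
[ 0.53070012 -0.27394361  0.38577117] [ 0.47918889 -0.31974365  0.23330396] [[0.7237, 0.6901, 0.0023], [0.6901, -0.7237, -0.0037], [-0.0008, 0.0042, -1.0]] [0.32978367 0.74450761 0.83875464]
```

View pics/w2c.png

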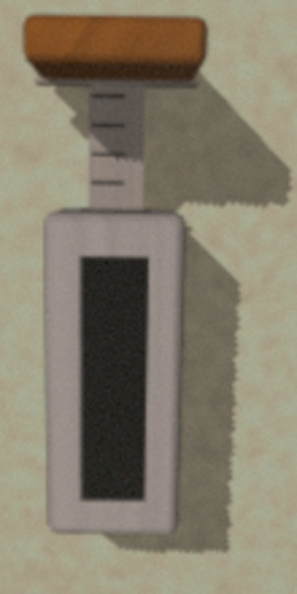

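```bash
python3 - <<'E'
from h import *
v=V('w2')
def q(pts,z):
    return v.plane(np.array(pts)/2.7+[270,40]-.4,z)
G=q([[45,212],[184,212],[178,532],[48,532]],.052)
ax=G[0]+G[1]-G[2]-G[3]; print(G.mean(0),np.degrees(np.arctan2(ax[1],ax[0])),[np.linalg.norm(G[i]-G[i-1]).round(4) for i in range(4)])
I=q([[80,257],[148,257],[144,500],[81,500]],.052); print(I.mean(0))
P=q([[25,16],[206,17],[205,64],[25,64]],.08); print(P.mean(0), np.linalg.norm(P.mean(0)[:2]-G.mean(0)[:2]))
s=bot.read_state();t=G.mean(0)-s['position']; t[2]=0; print(s['position'],s['tcp_rot'].T@t)
E
```

```text
[ 0.47736484 -0.31793851  0.052     ] 42.99498058936595 [np.float64(0.1183), np.float64(0.0482), np.float64(0.1185), np.float64(0.0494)]
[ 0.47630847 -0.31866994  0.052     ]
[ 0.55858996 -0.24267976  0.08      ] 0.11073120441434309
[ 0.47918889 -0.31974365  0.23330396] [-7.44584392e-05 -2.56515926e-03 -1.08225912e-05]
```

jog_arm(rows=[{"dp":[0,-2,40],"turn":[0,0,0.5],"grip":1},{"dp":[0,-2,80],"turn":[0,0,0.5],"grip":1},{"dp":[0,-2,120],"turn":[0,0,0.5],"grip":1},{"dp":[0,-2,150],"turn":[0,0,0.5],"grip":1},{"dp":[0,-2,175],"turn":[0,0,0.5],"grip":1},{"dp":[0,-2,190],"turn":[0,0,0.5],"grip":1},{"dp":[0,-2,200],"turn":[0,0,0.5],"grip":1},{"dp":[0,-2,203],"turn":[0,0,0.5],"grip":1},{"dp":[0,-2,203],"turn":[0,0,0.5],"grip":1}])

```text
time_s: 3.15
position: [0.4768, -0.3124, 0.0306]
tcp_rot: [[0.726, 0.687, -0.0], [0.687, -0.726, 0.0], [0.0, -0.0, -1.0]]
force: [0.2, 0.4, 0.2]
opening: 0.999
```

jog_arm(rows=[{"dp":[0,0,0],"turn":[0,0,0],"grip":0},{"dp":[0,0,0],"turn":[0,0,0],"grip":0},{"dp":[0,0,0],"turn":[0,0,0],"grip":0},{"dp":[0,0,0],"turn":[0,0,0],"grip":0},{"dp":[0,0,0],"turn":[0,0,0],"grip":0},{"dp":[0,0,0],"turn":[0,0,0],"grip":0}])

```text
time_s: 3.75
position: [0.4779, -0.314, 0.031]
tcp_rot: [[0.727, 0.687, 0.003], [0.687, -0.727, -0.003], [0.0, 0.004, -1.0]]
force: [2.5, -1.9, 0.7]
opening: 0.574
```

jog_arm(rows=[{"dp":[0,0,-10],"turn":[0,0,0],"grip":0},{"dp":[0,0,-30],"turn":[0,0,0],"grip":0},{"dp":[0,0,-60],"turn":[0,0,0],"grip":0},{"dp":[0,0,-90],"turn":[0,0,0],"grip":0},{"dp":[0,0,-110],"turn":[0,0,0],"grip":0},{"dp":[0,0,-120],"turn":[0,0,0],"grip":0},{"dp":[0,0,-120],"turn":[0,0,0],"grip":0},{"dp":[0,0,-120],"turn":[0,0,0],"grip":0},{"dp":[0,0,-120],"turn":[0,0,0],"grip":0}])

```text
time_s: 4.65
position: [0.4757, -0.3117, 0.149]
tcp_rot: [[0.727, 0.687, -0.003], [0.687, -0.727, 0.003], [-0.0, -0.004, -1.0]]
force: [0.6, -0.1, -5.4]
opening: 0.573
```

```bash
python3 - <<'E'
from h import *
s=bot.read_state(); cap('wrist','w3'); v=V('w3'); print(v.pos,s['position'],s['tcp_rot'].round(4).tolist(),s['force'],s['moment'])
t=bot.read_state()['position'];cap('top','t3');print(t)
E
```

```text
[ 0.52749901 -0.26399824  0.30127276] [ 0.47568866 -0.3117258   0.14895025] [[0.7268, 0.6869, -0.0028], [0.6869, -0.7268, 0.0027], [-0.0002, -0.0039, -1.0]] [ 0.55685514 -0.05344945 -5.38017536] [-0.09812398  0.16882965  0.01447046]
[ 0.47582385 -0.31187261  0.1489708 ]
```

View pics/w3.png

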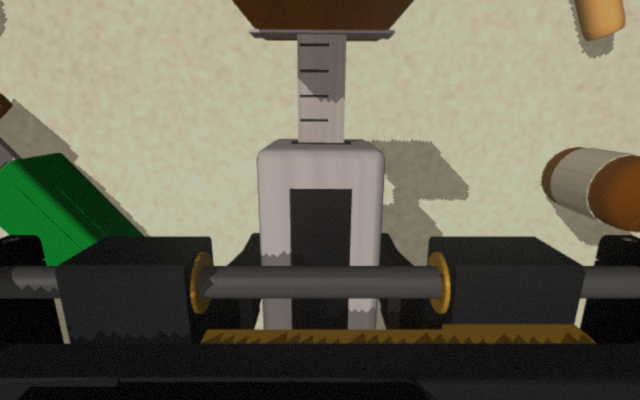

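```bash
python3 - <<'E'
from h import *
v=V('w3'); p=np.array([0.4757,-.3117,.149]); R=np.array([[0.7268, 0.6869, -0.0028], [0.6869, -0.7268, 0.0027], [-0.0002, -0.0039, -1.0]])
for uv,z in [((320,142),.171),((259,150),.171),((383,150),.171),((260,240),.171),((377,320),.171),((320,190),.171),((321,31),.175-.0+.005)]:
    print(uv,((v.plane([uv],z)[0]-p)@R*1000).round(1), ((v.depth([uv])[0]-p)@R*1000).round(1))
E
```

```text
(320, 142) [ 58.2   0.5 -22. ] [56.1  0.5  0.9]
(259, 150) [ 55.3 -22.4 -21.9] [ 35.6 -52.  148. ]
(383, 150) [ 55.3  24.  -22.1] [ 35.5  55.1 148.2]
(260, 240) [ 19.3 -23.7 -21.9] [ 18.2 -24.2 -19.2]
(377, 320) [-17.3  24.9 -22.1] [-131.4   56.8  147.3]
(320, 190) [ 39.9   0.5 -22. ] [ 40.1   0.5 -23. ]
(321, 31) [ 94.3   0.8 -31. ] [99.8  0.9 -3. ]
```

jog_arm(rows=[{"dp":[15,-8,0],"turn":[0,0,-2],"grip":0},{"dp":[45,-25,0],"turn":[0,0,-7],"grip":0},{"dp":[85,-47,0],"turn":[0,0,-13],"grip":0},{"dp":[125,-70,0],"turn":[0,0,-19],"grip":0},{"dp":[165,-92,0],"turn":[0,0,-25],"grip":0},{"dp":[205,-114,0],"turn":[0,0,-31],"grip":0},{"dp":[240,-134,0],"turn":[0,0,-36],"grip":0},{"dp":[265,-148,0],"turn":[0,0,-40],"grip":0},{"dp":[276,-154,0],"turn":[0,0,-41.6],"grip":0},{"dp":[276,-154,0],"turn":[0,0,-41.6],"grip":0}])

```text
time_s: 5.75
position: [0.5714, -0.0088, 0.1501]
tcp_rot: [[0.084, 0.996, -0.001], [0.996, -0.084, 0.0], [0.0, -0.001, -1.0]]
force: [-0.0, -0.3, -5.6]
opening: 0.573
```

jog_arm(rows=[{"dp":[0,0,0],"turn":[0,0,0],"grip":0},{"dp":[0,0,0],"turn":[0,0,0],"grip":0},{"dp":[0,0,0],"turn":[0,0,0],"grip":0},{"dp":[0,0,0],"turn":[0,0,0],"grip":0}])

```text
time_s: 6.15
position: [0.5714, -0.0123, 0.1505]
tcp_rot: [[0.089, 0.996, -0.0], [0.996, -0.089, -0.0], [-0.0, -0.0, -1.0]]
force: [-0.3, 0.1, -6.2]
opening: 0.572
```

```bash
python3 - <<'E'
from h import *
s=bot.read_state(); cap('wrist','w4'); v=V('w4'); print(v.pos,s['position'],s['tcp_rot'].round(4).tolist(),s['force'])
np.savez('pics/w4s.npz',p=s['position'],R=s['tcp_rot'])
t=bot.read_state();cap('top','t4');print(t['position'])
a=V('t4').p[110:230,190:380,::-1]; cv2.imwrite('pics/t4c.png',cv2.resize(a,None,fx=4.2,fy=4.2,interpolation=cv2.INTER_CUBIC))
E
```

```text
[0.57757282 0.05776063 0.30288169] [ 0.57139674 -0.01232852  0.15054425] [[0.0893, 0.996, -0.0001], [0.996, -0.0893, -0.0001], [-0.0001, -0.0001, -1.0]] [-0.33134576  0.06691263 -6.24597679]
[ 0.57141721 -0.012154    0.15054992]
```

View pics/w4.png

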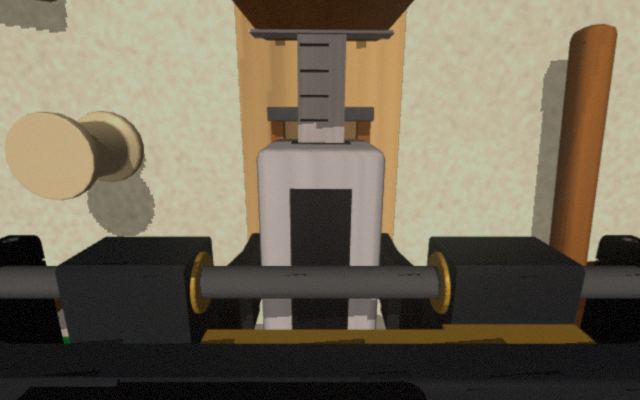

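View pics/t4c.png

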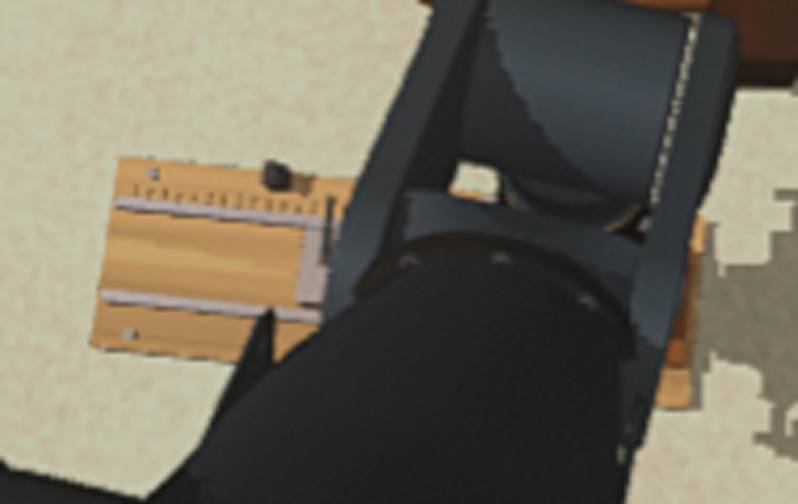

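```bash
python3 - <<'E'
from h import *
a=V('w4').p[90:160,230:410,::-1]; cv2.imwrite('pics/w4c.png',cv2.convertScaleAbs(cv2.resize(a,None,fx=4.4,fy=4.4,interpolation=cv2.INTER_CUBIC),alpha=1.7))
E
```

```text
(no output)
```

View pics/w4c.png

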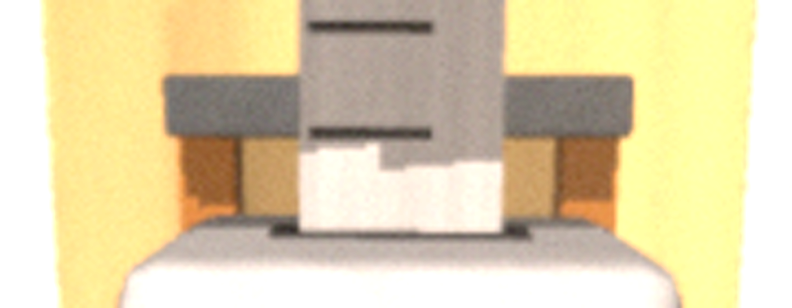

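```bash
python3 - <<'E'
from h import *
v=V('w4');z=np.load('pics/w4s.npz');p,R=z['p'],z['R']
def q(x,y,zz): 
    w=v.plane([np.array([x,y])/4.4+[230,90]-.4],zz)[0]; print((x,y),zz,w.round(4),'tool',((w-p)@R*1000).round(1)); return w
L1=q(166,77,.042);L2=q(170,135,.042);R1=q(632,77,.042);R2=q(632,135,.042)
c=(L1+L2+R1+R2)/4; d=(L1+L2-R1-R2)/2; print(c,np.linalg.norm(d), 'yaw',np.degrees(np.arctan2(-d[0],d[1]))-90, np.degrees(np.arctan2(d[1],d[0])))
b=[q(45,20,.012),q(62,300,.012),q(755,20,.012),q(735,300,.012)]
for e in (b[0]-b[1],b[2]-b[3]): print(np.degrees(np.arctan2(e[1],e[0])))
print(((b[0]+b[2])/2-p)@R,((b[1]+b[3])/2-p)@R)
for yaw in (85.04,):
    a=np.array([np.cos(np.radians(yaw)),np.sin(np.radians(yaw))]); print('origin',c[:2]-a*.068)
# walls side inner at z .026
w1=q(240,180,.026);w2=q(556,180,.026);w3=q(180,180,.026);w4=q(614,180,.026)
# gauge front
for x,y in ((270,228),(530,228),(400,215),(125,290),(680,290)): q(x,y,.1725)
print(((v.depth([[320,210]])[0]-p)@R*1000).round(1))
E
```

```text
(166, 77) 0.042 [0.5399 0.0618 0.042 ] tool [ 71.  -38.  108.5]
(170, 135) 0.042 [0.5393 0.0525 0.042 ] tool [ 61.7 -37.7 108.5]
(632, 77) 0.042 [0.6165 0.0549 0.042 ] tool [ 71.   39.  108.5]
(632, 135) 0.042 [0.6161 0.0455 0.042 ] tool [ 61.6  39.3 108.5]
[0.57793746 0.05365558 0.042     ] 0.0770155794554746 yaw -5.166744059723513 174.8332559402765
(45, 20) 0.012 [0.5148 0.0742 0.012 ] tool [ 81.1 -64.  138.5]
(62, 300) 0.012 [0.5104 0.0232 0.012 ] tool [ 30.  -63.9 138.5]
(755, 20) 0.012 [0.6439 0.0625 0.012 ] tool [ 81.   65.5 138.5]
(735, 300) 0.012 [0.6386 0.0116 0.012 ] tool [ 29.9  64.8 138.5]
85.03058409201753
84.05896903292933
[0.08109209 0.00073045 0.13853457] [0.02991337 0.00043353 0.13854066]
origin [ 0.57205817 -0.01408978]
(240, 180) 0.026 [0.5484 0.0433 0.026 ] tool [ 53.3 -27.9 124.5]
(556, 180) 0.026 [0.6045 0.0382 0.026 ] tool [ 53.3  28.5 124.5]
(180, 180) 0.026 [0.5377 0.0442 0.026 ] tool [ 53.3 -38.6 124.5]
(614, 180) 0.026 [0.6148 0.0372 0.026 ] tool [ 53.3  38.8 124.5]
(270, 228) 0.1725 [0.5659 0.0467 0.1725] tool [ 58.3 -10.8 -22. ]
(530, 228) 0.1725 [0.5878 0.0448 0.1725] tool [ 58.3  11.3 -22. ]
(400, 215) 0.1725 [0.577  0.0468 0.1725] tool [ 59.4   0.3 -22. ]
(125, 290) 0.1725 [0.553  0.0426 0.1725] tool [ 53.1 -23.3 -22. ]
(680, 290) 0.1725 [0.6002 0.0384 0.1725] tool [ 53.1  24.2 -22. ]
[ 32.    0.  -23.1]
```

jog_arm(rows=[{"dp":[0,0,15],"turn":[0,0,0],"grip":0},{"dp":[0,0,35],"turn":[0,0,0],"grip":0},{"dp":[0,0,55],"turn":[0,0,0],"grip":0},{"dp":[0,0,70],"turn":[0,0,0],"grip":0},{"dp":[0,0,80],"turn":[0,0,0],"grip":0},{"dp":[0,0,85],"turn":[0,0,0],"grip":0},{"dp":[0,0,85],"turn":[0,0,0],"grip":0},{"dp":[0,0,85],"turn":[0,0,0],"grip":0}])

```text
time_s: 7.05
position: [0.5721, -0.0114, 0.0661]
tcp_rot: [[0.088, 0.996, 0.001], [0.996, -0.088, -0.0], [-0.0, 0.001, -1.0]]
force: [-0.8, 0.4, -5.5]
opening: 0.572
```

```bash
python3 - <<'E'
from h import *
s=bot.read_state(); cap('wrist','w5'); print(s['position'],s['tcp_rot'].round(4).tolist(),s['force'])
cap('scene','s5')
a=V('w5').p[:,:,::-1]; cv2.imwrite('pics/w5c.png',cv2.convertScaleAbs(a,alpha=1.7))
a=V('s5').p[130:290,200:470,::-1]; cv2.imwrite('pics/s5c.png',cv2.resize(a,None,fx=2.9,fy=2.9,interpolation=cv2.INTER_CUBIC))
E
```

```text
[ 0.57212763 -0.01137459  0.06611897] [[0.0875, 0.9962, 0.0013], [0.9962, -0.0875, -0.0002], [-0.0001, 0.0013, -1.0]] [-0.84298878  0.3998557  -5.4826678 ]
```

View pics/w5c.png

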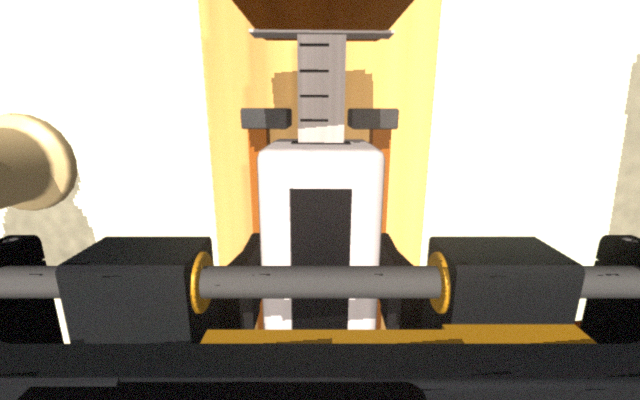

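View pics/s5c.png

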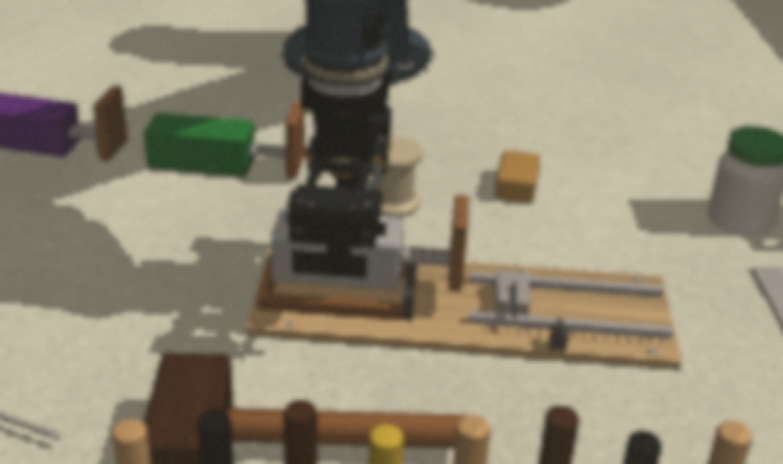

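```bash
python3 - <<'E'
from h import *
v=V('w5');s=bot.read_state();p,R=s['position'],s['tcp_rot']
for uv in [(243,110),(243,127),(397,110),(397,127),(290,110),(350,110)]:
    w=v.plane([uv],.042)[0]; print(uv,((w-p)@R*1000).round(1))
E
```

```text
(243, 110) [ 69.4 -37.9  24.3]
(243, 127) [ 61.2 -38.3  24.3]
(397, 110) [69.3 38.  24.4]
(397, 127) [61.1 38.5 24.4]
(290, 110) [ 69.4 -14.7  24.3]
(350, 110) [69.4 14.8 24.4]
```

jog_arm(rows=[{"dp":[-0.5,0,5],"turn":[0,0,0],"grip":0},{"dp":[-0.5,0,10],"turn":[0,0,0],"grip":0},{"dp":[-0.5,0,15],"turn":[0,0,0],"grip":0},{"dp":[-0.5,0,19],"turn":[0,0,0],"grip":0},{"dp":[-0.5,0,21],"turn":[0,0,0],"grip":0},{"dp":[-0.5,0,21],"turn":[0,0,0],"grip":0}])

```text
time_s: 7.75
position: [0.5712, -0.0117, 0.044]
tcp_rot: [[0.087, 0.996, -0.001], [0.996, -0.087, 0.0], [0.0, -0.001, -1.0]]
force: [-0.1, 0.2, -6.1]
opening: 0.568
```

jog_arm(rows=[{"dp":[0,0,1],"turn":[0,0,0],"grip":0},{"dp":[0,0,1],"turn":[0,0,0],"grip":0},{"dp":[0,0,1],"turn":[0,0,0],"grip":0}])

```text
time_s: 8.05
position: [0.5716, -0.0117, 0.0437]
tcp_rot: [[0.087, 0.996, 0.0], [0.996, -0.087, -0.0], [-0.0, 0.0, -1.0]]
force: [-0.4, -0.7, -5.8]
opening: 0.572
```

jog_arm(rows=[{"dp":[0,0,1],"turn":[0,0,0],"grip":0},{"dp":[0,0,1],"turn":[0,0,0],"grip":0},{"dp":[0,0,1],"turn":[0,0,0],"grip":0}])

```text
time_s: 8.35
position: [0.5717, -0.0118, 0.0429]
tcp_rot: [[0.087, 0.996, 0.001], [0.996, -0.087, -0.0], [-0.0, 0.001, -1.0]]
force: [0.5, 0.2, -2.2]
opening: 0.576
```

jog_arm(rows=[{"dp":[0,0,0],"turn":[0,0,0],"grip":1},{"dp":[0,0,0],"turn":[0,0,0],"grip":1},{"dp":[0,0,0],"turn":[0,0,0],"grip":1},{"dp":[0,0,0],"turn":[0,0,0],"grip":1},{"dp":[0,0,0],"turn":[0,0,0],"grip":1},{"dp":[0,0,0],"turn":[0,0,0],"grip":1}])

```text
time_s: 8.95
position: [0.5715, -0.0117, 0.0426]
tcp_rot: [[0.087, 0.996, 0.0], [0.996, -0.087, -0.0], [-0.0, 0.0, -1.0]]
force: [0.3, -0.7, 0.1]
opening: 0.974
```

jog_arm(rows=[{"dp":[0,0,-10],"turn":[0,0,0],"grip":1},{"dp":[0,0,-30],"turn":[0,0,0],"grip":1},{"dp":[0,0,-60],"turn":[0,0,0],"grip":1},{"dp":[0,0,-100],"turn":[0,0,0],"grip":1},{"dp":[0,0,-140],"turn":[0,0,0],"grip":1},{"dp":[0,0,-170],"turn":[0,0,0],"grip":1},{"dp":[0,0,-190],"turn":[0,0,0],"grip":1},{"dp":[0,0,-190],"turn":[0,0,0],"grip":1},{"dp":[0,0,-190],"turn":[0,0,0],"grip":1},{"dp":[0,0,-190],"turn":[0,0,0],"grip":1}])

```text
time_s: 9.95
position: [0.5704, -0.0115, 0.2313]
tcp_rot: [[0.087, 0.996, -0.003], [0.996, -0.087, 0.001], [0.0, -0.003, -1.0]]
force: [0.4, -0.5, -0.4]
opening: 0.996
```

```bash
python3 - <<'E'
from h import *
s=bot.read_state(); cap('wrist','w6'); print(s['position'],s['tcp_rot'].round(4).tolist(),s['force'],s['opening'])
cap('scene','s6')
a=V('w6').p[:,:,::-1]; cv2.imwrite('pics/w6c.png',cv2.convertScaleAbs(a,alpha=1.5))
a=V('s6').p[130:290,200:470,::-1]; cv2.imwrite('pics/s6c.png',cv2.resize(a,None,fx=2.9,fy=2.9,interpolation=cv2.INTER_CUBIC))
E
```

```text
[ 0.57037636 -0.01146986  0.23125454] [[0.0874, 0.9962, -0.0029], [0.9962, -0.0874, 0.0006], [0.0004, -0.0029, -1.0]] [ 0.43011888 -0.4613721  -0.35238558] 0.9960070354827307
```

View pics/w6c.png

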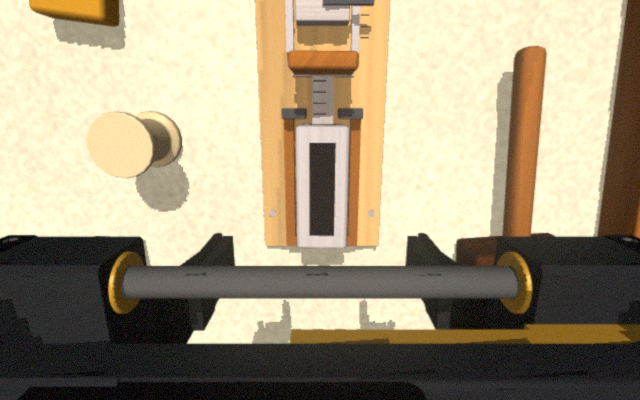

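View pics/s6c.png

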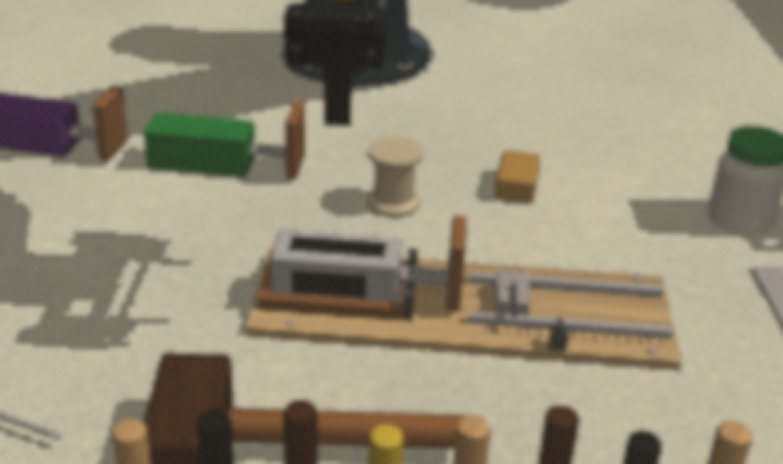

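```bash
python3 - <<'E'
from h import *
v=V('w6');s=bot.read_state();p,R=s['position'],s['tcp_rot']
for uv,z in [((289,52),.092),((358,52),.092),((289,67),.092),((358,67),.092),((283,109),.042),((363,109),.042),((297,126),.064),((349,126),.064),((347,246),.064),((300,246),.064),((297,22),.034),((350,22),.034)]:
    w=v.plane([uv],z)[0]; print(uv,w.round(4),((w-p)@R*1000).round(1))
E
```

```text
(289, 52) [0.556  0.1029 0.092 ] [112.6 -24.  139.1]
(358, 52) [0.6097 0.0981 0.092 ] [112.6  29.9 138.9]
(289, 67) [0.5548 0.0919 0.092 ] [101.6 -24.2 139.1]
(358, 67) [0.6091 0.0871 0.092 ] [101.6  30.2 138.9]
(283, 109) [0.5412 0.0609 0.042 ] [ 69.5 -35.  189.1]
(363, 109) [0.6171 0.0541 0.042 ] [ 69.4  41.3 188.9]
(297, 126) [0.5544 0.0449 0.064 ] [ 54.7 -20.5 167.1]
(349, 126) [0.6011 0.0407 0.064 ] [ 54.6  26.4 166.9]
(347, 246) [ 0.5914 -0.0751  0.064 ] [-61.6  26.9 166.9]
(300, 246) [ 0.5451 -0.071   0.064 ] [-61.6 -19.6 167. ]
(297, 22) [0.5621 0.1364 0.034 ] [146.6 -20.7 197.1]
(350, 22) [0.6105 0.1321 0.034 ] [146.5  27.9 197. ]
```

jog_arm(rows=[{"dp":[10,0,0],"turn":[0,0,8],"grip":0.5},{"dp":[20,0,0],"turn":[0,0,16],"grip":0.5},{"dp":[32,0,0],"turn":[0,0,24],"grip":0.5},{"dp":[44,1,0],"turn":[0,0,32],"grip":0.5},{"dp":[56,1,0],"turn":[0,0,40],"grip":0.5},{"dp":[68,1,0],"turn":[0,0,48],"grip":0.5},{"dp":[80,2,0],"turn":[0,0,56],"grip":0.5},{"dp":[90,2,0],"turn":[0,0,64],"grip":0.5},{"dp":[100,2,0],"turn":[0,0,72],"grip":0.5},{"dp":[108,2,0],"turn":[0,0,80],"grip":0.5}])

```text
time_s: 11.05
position: [0.5823, 0.0963, 0.2311]
tcp_rot: [[0.997, 0.081, -0.003], [0.081, -0.997, 0.0], [-0.003, -0.0, -1.0]]
force: [0.2, -0.7, -0.4]
opening: 0.496
```

jog_arm(rows=[{"dp":[0,0,0],"turn":[0,0,7],"grip":0.5},{"dp":[0,0,0],"turn":[0,0,10],"grip":0.5},{"dp":[0,0,0],"turn":[0,0,10],"grip":0.5},{"dp":[0,0,0],"turn":[0,0,10],"grip":0.5},{"dp":[0,0,0],"turn":[0,0,10],"grip":0.5}])

```text
time_s: 11.55
position: [0.5827, 0.0956, 0.232]
tcp_rot: [[0.996, -0.087, -0.001], [-0.087, -0.996, 0.0], [-0.001, 0.0, -1.0]]
force: [-0.5, 0.4, -1.0]
opening: 0.499
```

```bash
python3 - <<'E'
from h import *
s=bot.read_state(); cap('wrist','w7'); print(s['position'],s['tcp_rot'].round(4).tolist(),s['force'],s['opening'],s['time_s'])
np.savez('pics/w7s.npz',p=s['position'],R=s['tcp_rot'])
a=V('w7').p[:,:,::-1]; cv2.imwrite('pics/w7c.png',cv2.convertScaleAbs(a,alpha=1.5))
E
```

```text
[0.58274432 0.09561414 0.23202038] [[0.9962, -0.0868, -0.001], [-0.0868, -0.9962, 0.0], [-0.001, 0.0001, -1.0]] [-0.51851087  0.44709909 -1.02981892] 0.49905184695088506 11.55
```

View pics/w7c.png

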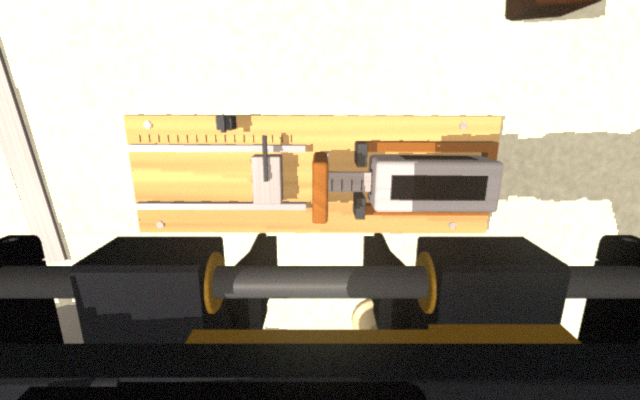

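```bash
python3 - <<'E'
from h import *
a=V('w7').p[105:240,120:330,::-1]; cv2.imwrite('pics/w7d.png',cv2.convertScaleAbs(cv2.resize(a,None,fx=3.8,fy=3.8,interpolation=cv2.INTER_CUBIC),alpha=1.3))
E
```

```text
(no output)
```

View pics/w7d.png

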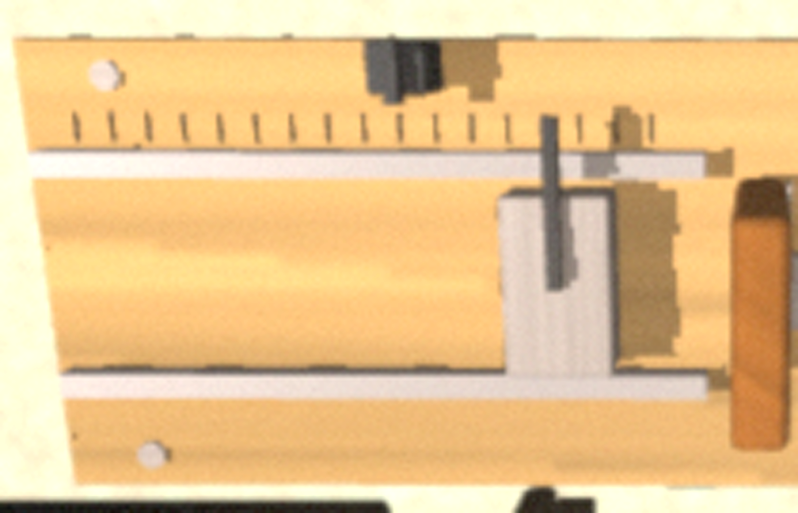

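```bash
python3 - <<'E'
from h import *
v=V('w7');z=np.load('pics/w7s.npz');p,R=z['p'],z['R']
def q(n,x,y,zz,raw=0):
    uv=np.array([x,y],float) if raw else np.array([x,y])/3.8+[120,105]-.4
    w=v.plane([uv],zz)[0]; print(n,w.round(4),'tool',((w-p)@R*1000).round(1)); return w
i=q('ptr tip',394,97,.038);f=q('fin tip',549,120,.038);f2=q('fin in',556,285,.038)
q('blk far',500,198,.034);q('blk near',612,198,.034);q('blk near2',612,372,.034)
for x,y in ((732,218),(789,218),(732,446),(786,446)): q('plate',x,y,.092)
q('base',14,40,.012);q('base',76,483,.012);q('post1',356,142,.042,1);q('post1',367,164,.042,1);q('post2',354,194,.042,1);q('post2',366,217,.042,1)
E
```

```text
ptr tip [0.6407 0.185  0.038 ] tool [ 50.2 -94.1 194. ]
fin tip [0.6314 0.1459 0.038 ] tool [ 44.3 -54.3 194. ]
fin in [0.588  0.1497 0.038 ] tool [  0.7 -54.3 194. ]
blk far [0.612  0.1622 0.034 ] tool [ 23.5 -68.9 198. ]
blk near [0.6094 0.1325 0.034 ] tool [ 23.5 -39.1 198. ]
blk near2 [0.5616 0.1381 0.034 ] tool [-24.5 -40.5 198. ]
plate [0.6099 0.0991 0.092 ] tool [ 26.9  -5.9 140. ]
plate [0.6087 0.0864 0.092 ] tool [ 26.8   6.9 140. ]
plate [0.5565 0.1041 0.092 ] tool [-26.7  -6.2 140. ]
plate [0.5554 0.0915 0.092 ] tool [-26.7   6.4 140. ]
base [0.6641 0.2937 0.012 ] tool [  64.1 -204.4  219.9]
base [0.5356 0.3054 0.012 ] tool [ -64.9 -204.9  220.1]
post1 [0.6182 0.0564 0.042 ] tool [ 38.9  36.  190. ]
post1 [0.5956 0.0468 0.042 ] tool [ 17.3  47.5 190. ]
post2 [0.5661 0.0616 0.042 ] tool [-13.5  35.3 190. ]
post2 [0.5405 0.0507 0.042 ] tool [-38.   48.4 190.1]
```

jog_arm(rows=[{"dp":[0,0,25],"turn":[0,0,0],"grip":0.5},{"dp":[0,0,65],"turn":[0,0,0],"grip":0.5},{"dp":[0,0,100],"turn":[0,0,0],"grip":0.5},{"dp":[0,0,130],"turn":[0,0,0],"grip":0.5},{"dp":[0,0,150],"turn":[0,0,0],"grip":0.5},{"dp":[0,0,162],"turn":[0,0,0],"grip":0.5},{"dp":[0,0,166],"turn":[0,0,0],"grip":0.5},{"dp":[0,0,166],"turn":[0,0,0],"grip":0.5},{"dp":[0,0,166],"turn":[0,0,0],"grip":0.5}])

```text
time_s: 12.5
position: [0.5839, 0.0957, 0.0676]
tcp_rot: [[0.996, -0.087, 0.002], [-0.087, -0.996, -0.0], [0.002, -0.0, -1.0]]
force: [-0.0, -0.2, -0.2]
opening: 0.498
```

jog_arm(rows=[{"dp":[0,0,0],"turn":[0,0,0],"grip":0},{"dp":[0,0,0],"turn":[0,0,0],"grip":0},{"dp":[0,0,0],"turn":[0,0,0],"grip":0},{"dp":[0,0,0],"turn":[0,0,0],"grip":0},{"dp":[0,0,0],"turn":[0,0,0],"grip":0},{"dp":[0,0,0],"turn":[0,0,0],"grip":0},{"dp":[0,0,0],"turn":[0,0,0],"grip":0},{"dp":[0,0,0],"turn":[0,0,0],"grip":0}])

```text
time_s: 13.3
position: [0.5828, 0.0957, 0.0667]
tcp_rot: [[0.996, -0.088, -0.0], [-0.088, -0.996, -0.0], [-0.0, 0.0, -1.0]]
force: [-1.4, -0.8, 3.2]
opening: 0.16
```

```bash
python3 - <<'E'
from h import *
s=bot.read_state(); cap('wrist','w8'); print(s['position'],s['tcp_rot'].round(4).tolist(),s['force'],s['opening'],s['time_s'])
np.savez('pics/w8s.npz',p=s['position'],R=s['tcp_rot'])
a=V('w8').p[:,:,::-1]; cv2.imwrite('pics/w8c.png',cv2.convertScaleAbs(a,alpha=1.5))
E
```

```text
[0.58283544 0.09568745 0.06670385] [[0.9962, -0.0875, -0.0002], [-0.0875, -0.9962, -0.0], [-0.0002, 0.0, -1.0]] [-1.4469637  -0.75961583  3.16851978] 0.16035632533972113 13.3
```

View pics/w8c.png

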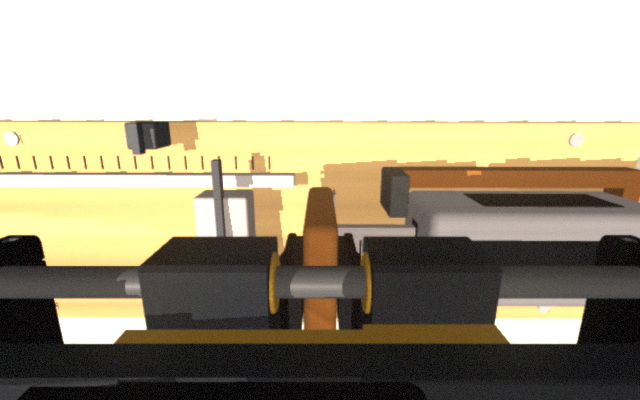

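jog_arm(rows=[{"dp":[0,-4,0],"turn":[0,0,0],"grip":0},{"dp":[0,-11,0],"turn":[0,0,0],"grip":0},{"dp":[0,-18,0],"turn":[0,0,0],"grip":0},{"dp":[0,-25,0],"turn":[0,0,0],"grip":0},{"dp":[0,-30,0],"turn":[0,0,0],"grip":0},{"dp":[0,-36,0],"turn":[0,0,0],"grip":0},{"dp":[0,-43,0],"turn":[0,0,0],"grip":0},{"dp":[0,-50,0],"turn":[0,0,0],"grip":0},{"dp":[0,-55,0],"turn":[0,0,0],"grip":0},{"dp":[0,-58,0],"turn":[0,0,0],"grip":0}])

```text
time_s: 14.35
position: [0.5877, 0.1529, 0.0663]
tcp_rot: [[0.996, -0.086, -0.001], [-0.086, -0.996, -0.002], [-0.001, 0.002, -1.0]]
force: [-1.8, -7.7, 1.3]
opening: 0.155
```

jog_arm(rows=[{"dp":[0,-2,0],"turn":[0,0,0],"grip":0},{"dp":[0,-4,0],"turn":[0,0,0],"grip":0},{"dp":[0,-4,0],"turn":[0,0,0],"grip":0},{"dp":[0,-4,0],"turn":[0,0,0],"grip":0},{"dp":[0,-4,0],"turn":[0,0,0],"grip":0}])

```text
time_s: 14.85
position: [0.588, 0.1568, 0.0663]
tcp_rot: [[0.996, -0.087, -0.001], [-0.087, -0.996, -0.002], [-0.001, 0.002, -1.0]]
force: [-2.0, -7.9, 1.8]
opening: 0.155
```

```bash
python3 - <<'E'
from h import *
s=bot.read_state(); cap('wrist','w9'); print(s['position'],s['tcp_rot'].round(4).tolist(),s['force'],s['opening'],s['time_s'])
np.savez('pics/w9s.npz',p=s['position'],R=s['tcp_rot'])
cap('scene','s9')
a=V('s9').p[130:290,200:470,::-1]; cv2.imwrite('pics/s9c.png',cv2.resize(a,None,fx=2.9,fy=2.9,interpolation=cv2.INTER_CUBIC))
a=V('w9').p[100:240,100:330,::-1]; cv2.imwrite('pics/w9c.png',cv2.convertScaleAbs(cv2.resize(a,None,fx=3.4,fy=3.4,interpolation=cv2.INTER_CUBIC),alpha=1.5))
E
```

```text
[0.58804749 0.15675498 0.06630255] [[0.9962, -0.0866, -0.001], [-0.0866, -0.9962, -0.0018], [-0.0008, 0.0019, -1.0]] [-1.98885909 -7.85483869  1.778942  ] 0.15500014762131747 14.85
```

View pics/w9c.png

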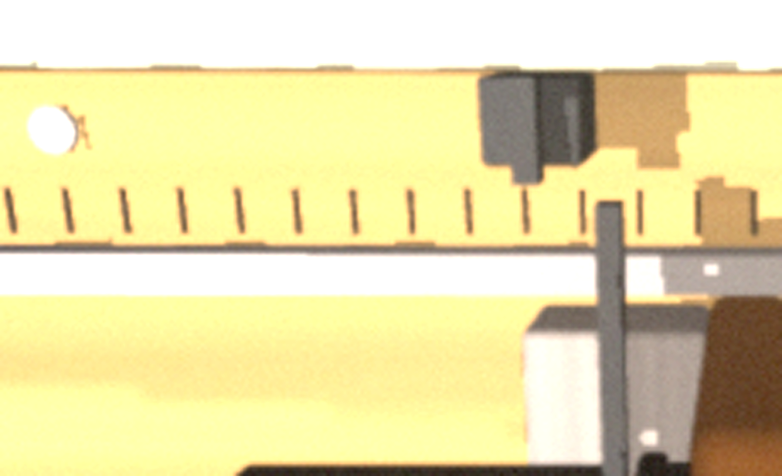

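View pics/s9c.png

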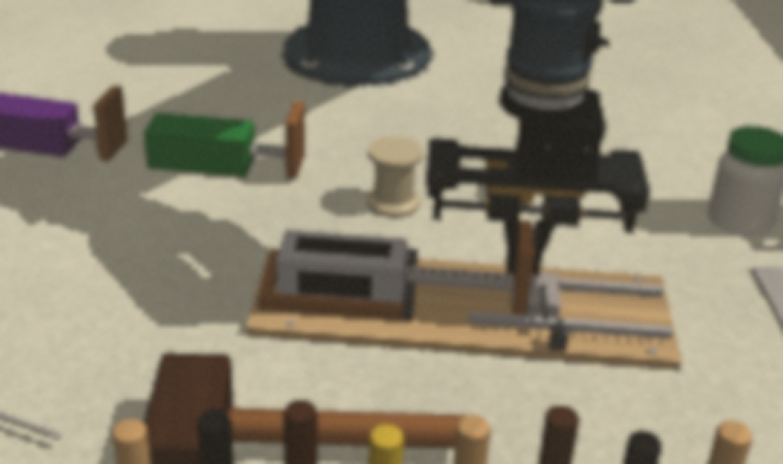

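```bash
python3 - <<'E'
from h import *
v=V('w9');z=np.load('pics/w9s.npz');p,R=z['p'],z['R']
for n,x,y in [('pL',513,181),('pR',541,181),('blkL',481,78),('blkR',539,78),('fL',598,205),('fR',622,205),('fL',602,400),('fR',626,400)]:
    w=v.plane([np.array([x,y])/3.4+[100,100]-.4],.038)[0]; print(n,((w-p)@R*1000).round(1))
E
```

```text
pL [ 48.5 -35.5  28.2]
pR [ 48.5 -31.2  28.2]
blkL [ 63.9 -39.5  28.2]
blkR [ 63.8 -30.8  28.2]
fL [ 44.8 -22.6  28.2]
fR [ 44.8 -18.9  28.2]
fL [ 13.3 -23.   28.2]
fR [ 13.3 -19.2  28.3]
```

jog_arm(rows=[{"dp":[0,-3,0],"turn":[0,0,0],"grip":0},{"dp":[0,-6,0],"turn":[0,0,0],"grip":0},{"dp":[0,-9,0],"turn":[0,0,0],"grip":0},{"dp":[0,-11,0],"turn":[0,0,0],"grip":0},{"dp":[0,-11,0],"turn":[0,0,0],"grip":0},{"dp":[0,-11,0],"turn":[0,0,0],"grip":0},{"dp":[0,-11,0],"turn":[0,0,0],"grip":0}])

```text
time_s: 15.65
position: [0.589, 0.1674, 0.0662]
tcp_rot: [[0.996, -0.086, -0.001], [-0.086, -0.996, -0.002], [-0.001, 0.002, -1.0]]
force: [-1.8, -7.3, 0.9]
opening: 0.158
```

```bash
python3 - <<'E'
from h import *
s=bot.read_state(); cap('wrist','w10'); print(s['position'],s['tcp_rot'].round(4).tolist(),s['force'],s['opening'],s['time_s'])
np.savez('pics/w10s.npz',p=s['position'],R=s['tcp_rot'])
a=V('w10').p[100:240,100:330,::-1]; cv2.imwrite('pics/w10c.png',cv2.convertScaleAbs(cv2.resize(a,None,fx=3.4,fy=3.4,interpolation=cv2.INTER_CUBIC),alpha=1.5))
E
```

```text
[0.58900147 0.16743377 0.06621133] [[0.9963, -0.0864, -0.0011], [-0.0864, -0.9963, -0.0022], [-0.0009, 0.0023, -1.0]] [-1.83305543 -7.25795338  0.88272391] 0.15824437193673752 15.65
```

View pics/w10c.png

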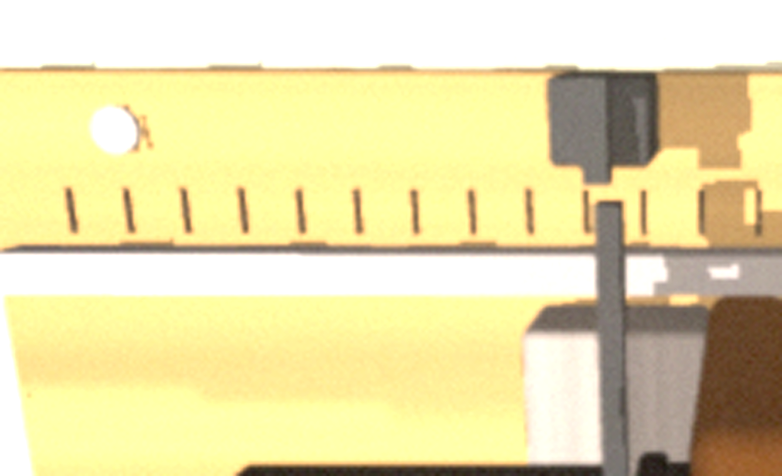

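jog_arm(rows=[{"dp":[0,-1,0],"turn":[0,0,0],"grip":0},{"dp":[0,-2,0],"turn":[0,0,0],"grip":0},{"dp":[0,-2,0],"turn":[0,0,0],"grip":0},{"dp":[0,-2,0],"turn":[0,0,0],"grip":0},{"dp":[0,-2,0],"turn":[0,0,0],"grip":0},{"dp":[0,-2,0],"turn":[0,0,0],"grip":0}])

```text
time_s: 16.3
position: [0.5891, 0.1691, 0.0662]
tcp_rot: [[0.996, -0.086, -0.001], [-0.086, -0.996, -0.003], [-0.001, 0.003, -1.0]]
force: [-1.0, -8.5, 1.7]
opening: 0.155
```

```bash
python3 - <<'E'
from h import *
s=bot.read_state(); cap('wrist','w11'); print(s['position'],s['tcp_rot'].round(4).tolist(),s['force'],s['opening'],s['time_s'])
np.savez('pics/w11s.npz',p=s['position'],R=s['tcp_rot'])
a=V('w11').p[100:240,100:330,::-1]; cv2.imwrite('pics/w11c.png',cv2.convertScaleAbs(cv2.resize(a,None,fx=3.4,fy=3.4,interpolation=cv2.INTER_CUBIC),alpha=1.5))
E
```

```text
[0.58913447 0.16910252 0.06620567] [[0.9963, -0.0863, -0.0013], [-0.0863, -0.9963, -0.0027], [-0.001, 0.0028, -1.0]] [-0.99494822 -8.54161776  1.68058913] 0.1554935722001655 16.3
```

View pics/w11c.png

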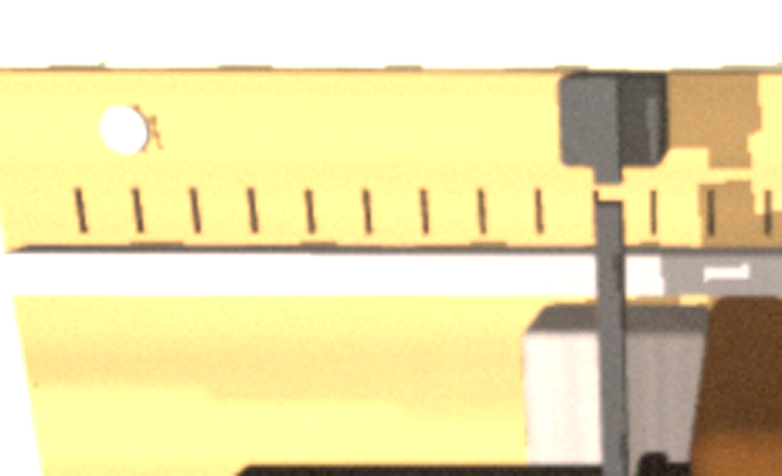

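jog_arm(rows=[{"dp":[0,0,0],"turn":[0,0,0],"grip":0},{"dp":[0,3,0],"turn":[0,0,0],"grip":0},{"dp":[0,8,0],"turn":[0,0,0],"grip":0},{"dp":[0,15,0],"turn":[0,0,0],"grip":0},{"dp":[0,23,0],"turn":[0,0,0],"grip":0},{"dp":[0,31,0],"turn":[0,0,0],"grip":0},{"dp":[0,39,0],"turn":[0,0,0],"grip":0},{"dp":[0,46,0],"turn":[0,0,0],"grip":0},{"dp":[0,52,0],"turn":[0,0,0],"grip":0},{"dp":[0,56,0],"turn":[0,0,0],"grip":0}])

```text
time_s: 17.35
position: [0.5843, 0.1145, 0.0666]
tcp_rot: [[0.996, -0.088, -0.0], [-0.088, -0.996, 0.001], [-0.001, -0.001, -1.0]]
force: [-2.0, -0.1, 2.8]
opening: 0.158
```

jog_arm(rows=[{"dp":[0,4,0],"turn":[0,0,0],"grip":0},{"dp":[0,8,0],"turn":[0,0,0],"grip":0},{"dp":[0,12,0],"turn":[0,0,0],"grip":0},{"dp":[0,15,0],"turn":[0,0,0],"grip":0},{"dp":[0,16,0],"turn":[0,0,0],"grip":0},{"dp":[0,16,0],"turn":[0,0,0],"grip":0},{"dp":[0,16,0],"turn":[0,0,0],"grip":0}])

```text
time_s: 18.05
position: [0.5839, 0.0997, 0.0667]
tcp_rot: [[0.996, -0.088, 0.002], [-0.088, -0.996, 0.002], [0.001, -0.002, -1.0]]
force: [-0.6, 4.2, 4.5]
opening: 0.159
```

jog_arm(rows=[{"dp":[0,0,0],"turn":[0,0,0],"grip":0.2},{"dp":[0,0,0],"turn":[0,0,0],"grip":0.25},{"dp":[0,0,0],"turn":[0,0,0],"grip":0.35},{"dp":[0,0,0],"turn":[0,0,0],"grip":0.45},{"dp":[0,0,0],"turn":[0,0,0],"grip":0.5},{"dp":[0,0,0],"turn":[0,0,0],"grip":0.5},{"dp":[0,0,0],"turn":[0,0,0],"grip":0.5}])

```text
time_s: 18.75
position: [0.5832, 0.0986, 0.0665]
tcp_rot: [[0.996, -0.087, -0.0], [-0.087, -0.996, -0.0], [-0.0, 0.0, -1.0]]
force: [-0.1, -0.7, -0.7]
opening: 0.488
```

jog_arm(rows=[{"dp":[0,0,-10],"turn":[0,0,0],"grip":0.5},{"dp":[0,0,-30],"turn":[0,0,0],"grip":0.5},{"dp":[0,0,-60],"turn":[0,0,0],"grip":0.5},{"dp":[0,0,-95],"turn":[0,0,0],"grip":0.5},{"dp":[0,0,-130],"turn":[0,0,0],"grip":0.5},{"dp":[0,0,-155],"turn":[0,0,0],"grip":0.5},{"dp":[0,0,-165],"turn":[0,0,0],"grip":0.5},{"dp":[0,0,-165],"turn":[0,0,0],"grip":0.5},{"dp":[0,0,-165],"turn":[0,0,0],"grip":0.5},{"dp":[0,0,-165],"turn":[0,0,0],"grip":0.5}])

```text
time_s: 19.75
position: [0.582, 0.0987, 0.2298]
tcp_rot: [[0.996, -0.087, -0.004], [-0.087, -0.996, 0.0], [-0.004, 0.0, -1.0]]
force: [0.2, 0.0, 0.4]
opening: 0.502
```

```bash
python3 - <<'E'
from h import *
s=bot.read_state(); cap('wrist','w12'); print(s['position'],s['tcp_rot'].round(4).tolist(),s['force'],s['opening'],s['time_s'])
np.savez('pics/w12s.npz',p=s['position'],R=s['tcp_rot'])
cap('scene','s12'); cap('top','t12')
a=V('s12').p[130:290,200:470,::-1]; cv2.imwrite('pics/s12c.png',cv2.resize(a,None,fx=2.9,fy=2.9,interpolation=cv2.INTER_CUBIC))
a=V('w12').p[100:240,110:310,::-1]; cv2.imwrite('pics/w12c.png',cv2.convertScaleAbs(cv2.resize(a,None,fx=4,fy=4,interpolation=cv2.INTER_CUBIC),alpha=1.5))
a=V('w12').p[100:240,310:510,::-1]; cv2.imwrite('pics/w12d.png',cv2.convertScaleAbs(cv2.resize(a,None,fx=4,fy=4,interpolation=cv2.INTER_CUBIC),alpha=1.5))
E
```

```text
[0.58199143 0.09867847 0.22975541] [[0.9962, -0.0875, -0.0038], [-0.0875, -0.9962, 0.0001], [-0.0038, 0.0002, -1.0]] [0.24221337 0.00420068 0.39911546] 0.502181296767448 19.75
```

View pics/w12c.png

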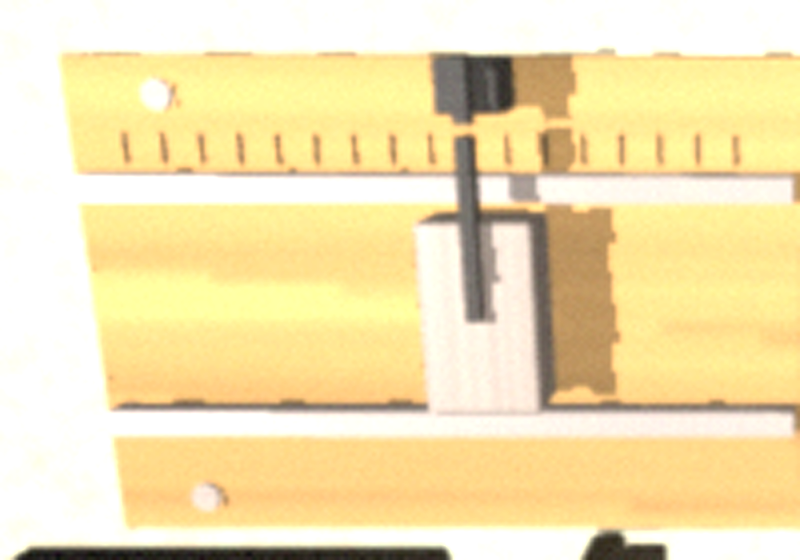

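View pics/w12d.png

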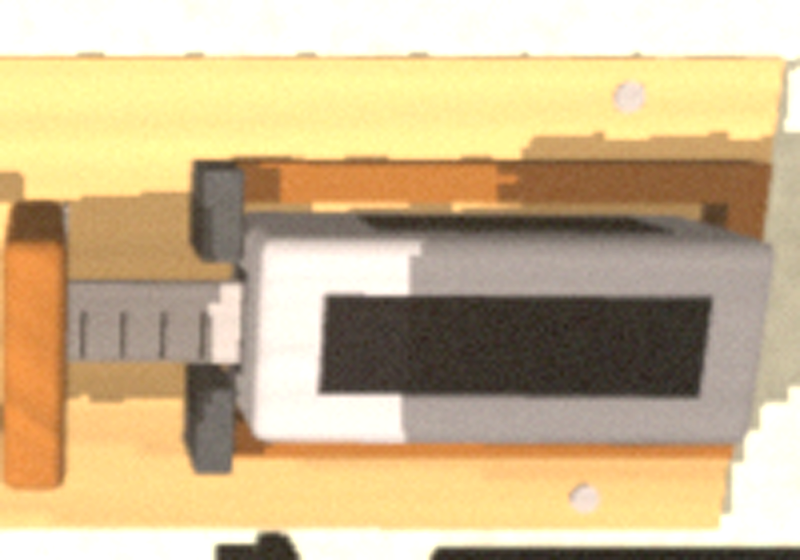

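View pics/s12c.png

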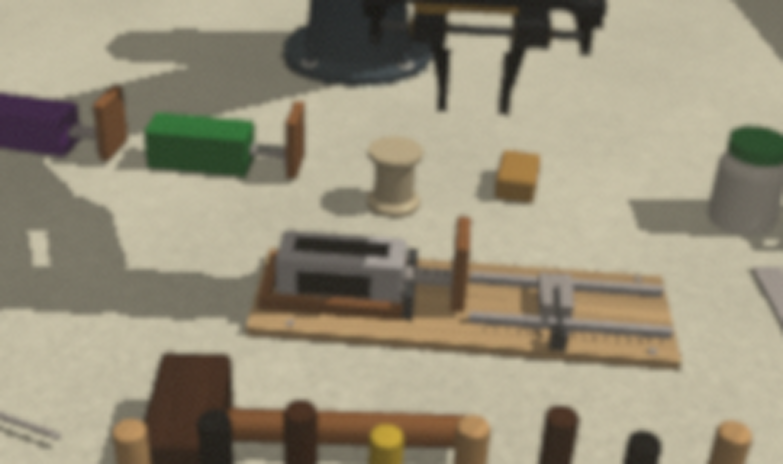

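```bash
python3 - <<'E'
from h import *
v=V('w12');z=np.load('pics/w12s.npz');p,R=z['p'],z['R']
def q(n,x,y,zz,o):
    w=v.plane([np.array([x,y])/4+[o,100]-.4],zz)[0]; print(n,((w-p)@R*1000).round(1))
q('ptr',456,118,.038,110); q('ptrL',445,118,.038,110);q('ptrR',471,118,.038,110); q('finL',456,140,.038,110);q('finR',474,140,.038,110);q('fin in',478,318,.038,110)
q('plate',5,340,.092,310);q('plate',66,340,.092,310);q('boxF',252,340,.064,310);q('boxB',765,300,.064,310);q('boxT',500,238,.064,310);q('boxBt',500,442,.064,310)
for x,y in ((194,165),(240,165),(187,470),(232,470)): q('post',x,y,.042,310)
C=v.cloud(); 
m=C[165:200,385:480,2]; print('top z',np.median(m[:, :20]),np.median(m[:,-20:]),np.median(C[160:170,400:480,2]),np.median(C[200:208,400:480,2]))
# bystanders: compare top depth images
a=V('top0');b=V('t12')
E
```

```text
ptr [ 51.3 -93.1 191.5]
ptrL [ 51.3 -95.7 191.5]
ptrR [ 51.3 -89.4 191.5]
finL [ 46.1 -93.4 191.6]
finR [ 46.  -89.  191.6]
fin in [  1.7 -91.2 191.7]
plate [  7.7  -7.1 137.7]
plate [  7.7   6.  137.7]
boxF [  1.6  50.1 165.8]
boxB [ 11.  169.2 165.8]
boxT [ 25.6 106.3 165.7]
boxBt [-23.4 110.5 165.9]
post [ 40.3  37.8 187.6]
post [ 40.3  48.9 187.6]
post [-37.4  38.2 187.9]
post [-37.4  49.8 187.9]
top z 0.0654283105669354 0.06549757006851278 0.06487572766665556 0.06513588755555508
```

View pics/t12.png

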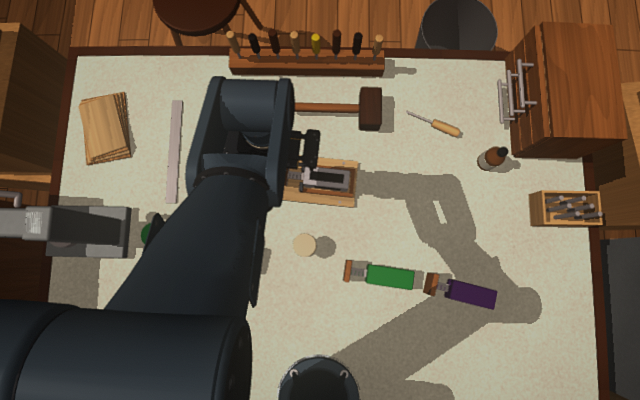

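```bash
python3 - <<'E'
from rig import bot
print(bot.hand_in())
E
```

```text
the job is handed in; nothing more can be done
None
```

The job is done and handed in at about 20 s of the 54 s. No verdict was reported.

**What I did:** I gripped the gauge across its box, lifted it, lowered it into the cradle with the pull plate towards the stop, and let go. Then I took the plate across its thickness and drew the slide out about 73 mm, pushing the stop to the pointer with one look and a 2 mm correction. I eased the slide home at under 0.1 m/s, let go, and raised the gripper clear.

**Last checks, from the camera pictures:**
- **Stop:** The stop's fin was about 0.4 mm from the pointer in the close view. The higher view after letting go was harder to read, and put the difference at up to about 1.4 mm. The limit is 3.5 mm.
- **Slide:** The gap between box and plate measured about 44 mm, against 45 mm when fully home.
- **Gauge:** It lies flat in the pocket, about 2 mm forward of the middle (limit 9 mm). When I eased the slide back, it came home about 3 mm further forward than before, because the pull had drawn the box up against the front posts.
- **Robot:** The force reading was about zero, with nothing touched.
- **Other things on the bench:** All that could be seen stood where they started. The arm hid part of the last overhead picture (most of the glue jar, and the wax), but both looked in place in the scene camera view. I compared these by eye only.

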